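Reset the tripped switch on the bench distribution board

ROBOT

A 6-joint arm with a two-finger parallel gripper is mounted at the origin on a cart in front of the work surface, level with it; the furniture and walls round the work are solid. World frame = base frame: x ahead of the robot, y to its left, z up, the work surface at z = 0. Lengths are in m, angles in rad, forces in N, time in s.
With the tool pointing down it reaches from about 0.225 to 0.875 m from the base axis. Payload 3.4 kg.
Tool frame: the origin (TCP) lies at the very end of the fingers, on their centre line; the grasp point (between the pads) lies behind it (manip.grasp_offset is the z of the grasp point in the tool frame, in m); z points along the fingers, y is the line along which they close (so a half turn about z gives the same grasp; the last joint's range is limited). The gripper opens to 85 mm and grips with 20 to 120 N. Pads are 22 mm wide; open, the fingers measure 114 mm over their backs; the gripper's body (76 mm by 85 mm) begins 54 mm behind the grasp point. The pads swing forward as they close: fully open they stand 13 mm farther back than shut.
Start: joints at [-1.231, 0.276, 1.505, -0, 1.361, -0.121], TCP at [0.256, -0.515, 0.231] pointing down, gripper open.
Joint ranges: [-2.89, 2.89], [-0.75, 2.08], [0.22, 2.7], [-1.18, 4.32], [0.11, 2.71], [-2.7, 2.7]. Speed limits (rad/s): [2.57, 2.57, 3.14, 3.14, 3.14, 3.14].

INTERFACE

Orientations are given as a unit quaternion [w, x, y, z].
In Python, from rig import manip gives the robot as it stands.
- The arm moves only by the shell command python3 -m pendant 'ROWS' [FORCE]. ROWS is JSON, a list of rows, each an object of numbers: "dx", "dy", "dz": the shift along the tool's x, y, z in m; "rx", "ry", "rz": the turn, a rotation vector about the tool's x, y, z in degrees; "hand": the finger opening in m, from 0 to 0.0854. In form: [{"dx": .., "dy": .., "dz": .., "rx": .., "ry": .., "rz": .., "hand": ..}, ...]. A call has 1 to 12 rows; each row shifts and turns the commanded pose from where the row before left it, along the tool's axes as they then stand; what a row does not reach is not made up. A row lasts 1/12 s, in which the tool goes at most 41.7 mm and 7.16 degrees, less where a joint would pass 70% of its speed; a pose out of reach is approached as far as the arm can. A call is refused whole if a number of a shift passes 0.0417 or a number of a turn 7.16, either way. A call with a gripper value outside its range is refused whole. The fingers move at their own pace and stop on an object; FORCE is the grip in N (left out, the last holds). Time passes only in rows, so rows that do not move let the fingers close. It gives the time, the measured TCP pose, the force, the opening and the grip force at its end, in the units of the state.
- manip.get_state(): the state, without advancing time (a new reading comes with each control period).
- manip.get_image(name): name is "side" or "top" or "wrist"; returns a dict with "frame" (384x512x3 uint8, red, green, blue), "fx", "fy", "cx", "cy" (pixels), "position" and "attitude" of the camera in the world; the wrist camera has in their place "mount" (4x4, takes a point from camera to tool coordinates, whose origin is the TCP and whose axes are the flange's). Camera axes: x right, y up, looking along -z (the intrinsics and any distortion apply to the point x, -y, -z); pixel columns grow to the right and rows downward; lengths in m; the calibration is good to about 2 mm. A picture is of the moment at which its call begins: read the wrist's pose just before it. There is no depth.
- manip.sign_off(): hands the job in; it is judged then, once.
The state is a dict: "clock": time; "qpos": joint angles; "qd": joint speeds; "effort": joint torques, N m; "position": TCP position; "ee_rot": TCP orientation; "contact_force": force on the tool from outside, world axes, zero at the start; "moment": the same for the moment, N m; "width": finger opening in m; "gripper_force": force on a finger pad.
Only numpy, scipy, OpenCV 4.12 (cv2) and the standard library are available. Lean on these libraries where they do the work, as an engineer would, in place of code of your own. Each camera call takes 0.05 s, during which the arm holds its last target. There are 200 camera calls.

TASK

One of the three switches on the small distribution board has tripped: its lever stands about upright while the other two lean away from the robot to ON. Reset it: push that lever towards the robot, fully off, until you feel it come up against its end stop, then throw it the other way, fully on. Go by feel and do not force the lever, and leave the other two switches on and the things lying round the board where they are.

Things in the scene. Friction and masses are not known exactly. Their poses are not given: they have to be found in the camera images.
- board: grey mounting plate 136 x 200 x 8 mm (x, y, z) with a steel rail along its y, fixed to the worktop; origin at the centre of its underside, on the worktop. Its x axis points away from the robot, its y axis along the row of switches. Three identical grey trip switches stand on it 58 mm apart along y, in any order, undersides 12 mm above the worktop
- switch_tripped_top (a point): centre of the top face of the tripped switch's housing, 82 mm above the worktop; axes as the board's. The housing is 52 mm wide in y; its raised middle is 56 mm deep in x and 70 mm tall, the shoulders before and behind it 50 mm tall, 94 mm deep overall
- switch_tripped: the tripped switch; origin at the centre of its underside, lever axis 60 mm above. While tripped, a catch inside bars the lever hard somewhere between 0.04 and 0.50 rad on the way to ON. Over about the last 0.10 rad before the OFF stop the lever pushes the catch aside and resists more; the catch is sure to be reset only within about 0.02 rad of the stop
- lever_tripped_tip (a point): middle of the tip of the tripped switch's black lever: a flat paddle 10 mm thick in x and 18 mm wide in y, that turns about an axis along y lying 10 mm below the housing's top face. This point is 65 mm from that axis (55 mm above the housing when upright); its z axis points along the lever, away from the axis
- lever_tripped (a joint): angle of the tripped switch's lever in rad: 0 upright, positive leaning to the board's +x (away from the robot, ON), negative to -x (towards the robot, OFF). Starts between -0.10 and 0.02, and stays where it is left. ON is a hard stop at 0.60. The hard stop of OFF cannot be seen and differs from time to time, anywhere between -0.73 and -0.27. More than 16 N on the lever damages it
- lever_left_on (a joint): lever angle of one of the two other switches (same make and scale, pitch 58 mm), at ON, about 0.60; to be left there. Moves at about 0.10 N m
- lever_right_on (a joint): lever angle of the remaining switch, at ON, about 0.60; to be left there. Moves at about 0.10 N m
- petri_1: loose glass dish 59 mm across, 16 mm high, beside the board; bystander; origin at the centre of its underside
- marker_blue: loose marker pen 26 x 134 x 13 mm, behind the board; bystander; origin at the centre of its underside
- cap_green: loose screw cap 34 mm across, 14 mm high, behind the board; bystander; origin at the centre of its underside
- timer: loose flat white timer 72 x 68 x 19 mm, beside the board; bystander; origin at the centre of its underside
- lever_tripped_axis (a point): point on the lever's axis, mid width. The tripped lever moves with a torque of about 0.10 N m (2.5 N at 40 mm from the axis), and 0.3 to 0.4 N m (7 to 10 N there) while the catch is being pushed aside. A push of 12 N there is firm enough to be sure of the stop

How it is judged:
By the outcome, as a careful person would: the job done as asked, in the order asked, and still so for the second after the job is handed in, with the robot touching nothing.
It also fails if it takes over 56 s, if anything falls off the work surface, if the arm or the gripper's body presses on something with over 40 N, if the wrist force passes 120 N, or if a joint passes its speed limit or range.

## Working session

There is one attempt and no reset: what is moved stays moved. The work goes in short steps, Python scripts to look and compute and a shell command to move; the robot and the scene stay as the last step left them, time stands still between calls to the robot, and variables do not carry over. Pictures are saved under pics/ and viewed, at most 10 in all, crops included, and the job is handed in when it is done.

```bash
mkdir -p pics; ls; cat > h.py <<'E'
from rig import manip
import cv2,numpy as np
from scipy.spatial.transform import Rotation as R
def grab(n,f):
    s=manip.get_state(); im=manip.get_image(n); cv2.imwrite(f'pics/{f}.png',cv2.cvtColor(im['frame'],cv2.COLOR_RGB2BGR)); return im,s
E
python3 - <<'E'
from h import *
s=manip.get_state(); print(s, manip.grasp_offset)
for n in('top','side'):
    im,_=grab(n,n+'0'); print({k:v for k,v in im.items() if k!='frame'})
E
```

```text
pics
{'clock': 0.0, 'qpos': array([-1.23099067e+00,  2.76568227e-01,  1.50618209e+00, -7.50669461e-06,
        1.36068659e+00, -1.21024354e-01]), 'qd': array([-1.35443935e-03,  8.12398397e-04, -6.46184203e-04, -1.15673727e-03,
       -8.31271314e-05,  2.30743819e-04]), 'effort': array([-3.26013491e-03, -4.16786528e+01, -2.45807058e+01, -6.71172111e-04,
        1.11145808e-02,  1.26332251e-07]), 'position': array([ 0.25549274, -0.5145041 ,  0.23043547]), 'ee_rot': array([-9.16217899e-04,  9.73571106e-01,  2.28382250e-01, -1.04319523e-04]), 'contact_force': array([-0.41612154, -0.74644376, -0.00835557]), 'moment': array([-0.00893153,  0.00258943,  0.00731766]), 'gripper_force': 0.0, 'width': 0.08557892079373917} -0.0187
{'fx': 452.9340886424048, 'fy': 452.9340886424048, 'cx': 253.41429485009274, 'cy': 191.13534542021202, 'position': array([ 0.45177529, -0.23022783,  1.01216733]), 'attitude': array([ 0.70611528,  0.04417835, -0.04841526, -0.70505706])}
{'fx': 389.05865741053503, 'fy': 389.05865741053503, 'cx': 259.3183373485446, 'cy': 195.23710739001498, 'position': array([ 0.56204854, -1.02896236,  0.40444321]), 'attitude': array([ 0.81740223,  0.57601729,  0.0065733 , -0.00380345])}
```

View pics/top0.png

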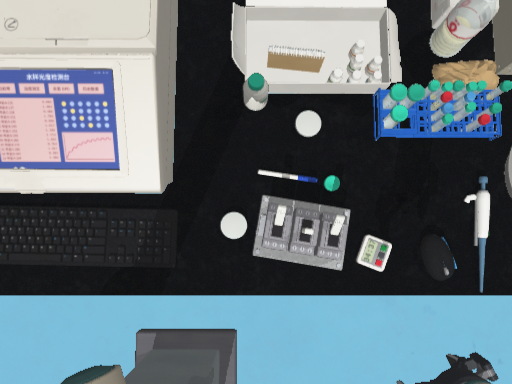

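View pics/side0.png

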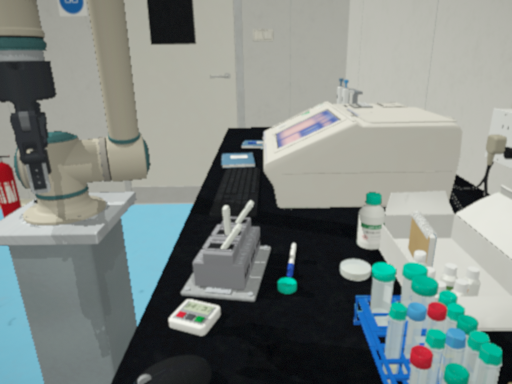

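The middle switch (around pixel 307,231 in the top view) is the tripped one: its lever shows end-on, while the outer two lean away. In the side view the levers are at around (225,220) and (240,225). Next I'll zoom in on both.

```bash
python3 - <<'E'
import cv2,numpy as np
a=cv2.imread('pics/top0.png')[185:280,245:360]; b=cv2.imread('pics/side0.png')[190:310,170:285]
a=cv2.resize(a,None,fx=5,fy=5,interpolation=cv2.INTER_CUBIC)
b=cv2.resize(b,None,fx=5,fy=5,interpolation=cv2.INTER_CUBIC)
cv2.imwrite('pics/topz.png',a);cv2.imwrite('pics/sidez.png',b)
E
```

```text
(no output)
```

View pics/topz.png

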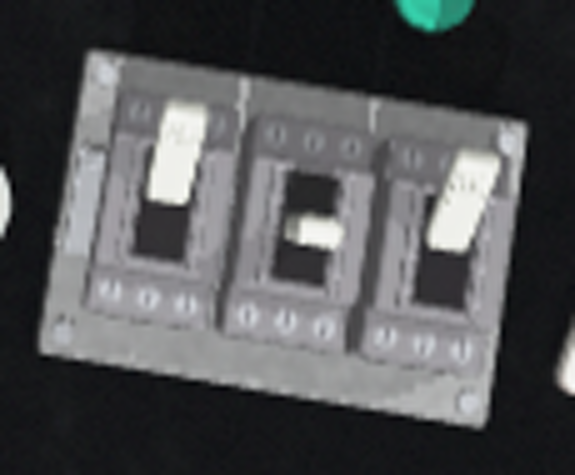

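View pics/sidez.png

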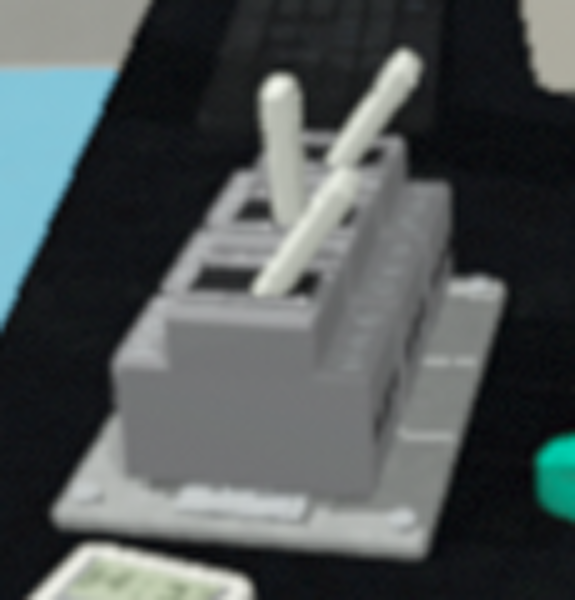

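The middle lever is upright: its tip is at about (320,232) in the top zoom and (280,85) in the side zoom. The board corners in the top zoom are (88,50), (527,123), (487,427) and (40,353). I'll compute the board pose from these.

```bash
cat >> h.py <<'E'
def ray(im,u,v):
    q=im['attitude']; r=R.from_quat([q[1],q[2],q[3],q[0]])
    return np.array(im['position']), r.apply([(u-im['cx'])/im['fx'],-(v-im['cy'])/im['fy'],-1])
def onz(im,u,v,z):
    p,d=ray(im,u,v); return p+d*(z-p[2])/d[2]
def tri(a,b):
    (p,d),(q,e)=a,b; A=np.stack([d,-e],1); t=np.linalg.lstsq(A,q-p,rcond=None)[0]
    x,y=p+t[0]*d,q+t[1]*e; return (x+y)/2,np.linalg.norm(x-y)
E
python3 - <<'E'
from h import *
t=manip.get_image('top'); s=manip.get_image('side')
c=np.array([onz(t,245+u/5,185+v/5,.008) for u,v in[(88,50),(527,123),(487,427),(40,353)]]); print(c)
o=c.mean(0); ex=(c[0]+c[1]-c[2]-c[3])[:2]; ey=(c[0]+c[3]-c[1]-c[2])[:2]
print(o,np.linalg.norm(ex)/2,np.linalg.norm(ey)/2,np.degrees([np.arctan2(ex[1],ex[0]),np.arctan2(-ey[0],ey[1])]))
print('top tip',onz(t,245+320/5,185+232/5,.137))
print('tri tip',tri(ray(t,245+320/5,185+232/5),ray(s,170+280/5,190+85/5)))
# housing top opening corners z=.082
op=np.array([onz(t,245+u/5,185+v/5,.082) for u,v in[(287,170),(341,178),(328,286),(274,278)]]);print(op.mean(0),op)
st=manip.get_state();q=st['ee_rot'];print(R.from_quat([q[1],q[2],q[3],q[0]]).as_matrix())
E
```

```text
[[ 0.57545768 -0.25671539  0.008     ]
 [ 0.54305779 -0.45224017  0.008     ]
 [ 0.40953454 -0.43111698  0.008     ]
 [ 0.44139831 -0.23543227  0.008     ]]
[ 0.49236208 -0.3438762   0.008     ] 0.13546102069144209 0.19822630838135574 [-9.00530414 -9.32861866]
top tip [ 0.48903383 -0.34266691  0.137     ]
tri tip (array([ 0.4914896 , -0.34248878,  0.1363726 ]), np.float64(0.004883623972733783))
[ 0.49307223 -0.3446378   0.082     ] [[ 0.5167762  -0.33653224  0.082     ]
 [ 0.51351947 -0.35870357  0.082     ]
 [ 0.46938535 -0.35267519  0.082     ]
 [ 0.47260788 -0.33064019  0.082     ]]
[[ 8.95694932e-01  4.44668913e-01 -3.83230456e-04]
 [ 4.44669055e-01 -8.95694274e-01  1.09489389e-03]
 [ 1.43607949e-04 -1.15110163e-03 -9.99999327e-01]]
```

```bash
python3 -m pendant '[{"rz":7.1,"hand":0},{"rz":7.1},{"rz":7.1},{"rz":7.1},{"rz":7.1},{},{}]'; python3 -m pendant '[{"dx":0.0237,"dy":-0.0205},{"dx":0.0237,"dy":-0.0205},{"dx":0.0237,"dy":-0.0205},{"dx":0.0237,"dy":-0.0205},{"dx":0.0237,"dy":-0.0205},{"dx":0.0237,"dy":-0.0205},{"dx":0.0237,"dy":-0.0205},{"dx":0.0237,"dy":-0.0205},{"dx":0.0237,"dy":-0.0205},{"dx":0.0237,"dy":-0.0205},{},{}]'
cat > st.py <<'E'
from h import *
s=manip.get_state();q=s['ee_rot'];M=R.from_quat([q[1],q[2],q[3],q[0]])
y=np.radians(-9.1);B=np.array([[np.cos(y),-np.sin(y),0],[np.sin(y),np.cos(y),0],[0,0,1]])
p=B.T@(s['position']-[.4925,-.344,.072])
print('t',round(s['clock'],2),'board xyz rel axis mm',np.round(p*1000,1),'F board',np.round(B.T@s['contact_force'],2),'yaw',np.degrees(np.arctan2(*M.as_matrix()[1::-1,0])),'tz',M.as_matrix()[:,2].round(4),s['width'])
E
python3 st.py
```

```text
t 0.2 board xyz rel axis mm [-206.9 -206.1  158.8] F board [-0.1   0.5   0.28] yaw 26.402167243607582 tz [-4.0e-04  1.1e-03 -1.0e+00] 0.08570309759491664invalid input
invalid input
```

```bash
python3 -m pendant '[{"rz":7.1,"hand":0},{"rz":7.1},{"rz":7.1},{"rz":7.1},{"rz":7.1},{"dx":0}]' && python3 -m pendant '[{"dx":0.0237,"dy":-0.0205},{"dx":0.0237,"dy":-0.0205},{"dx":0.0237,"dy":-0.0205},{"dx":0.0237,"dy":-0.0205},{"dx":0.0237,"dy":-0.0205},{"dx":0.0237,"dy":-0.0205},{"dx":0.0237,"dy":-0.0205},{"dx":0.0237,"dy":-0.0205},{"dx":0.0237,"dy":-0.0205},{"dx":0.0237,"dy":-0.0205},{"dx":0},{"dx":0}]';python3 st.py
```

```text
t 0.2 board xyz rel axis mm [-206.9 -206.1  158.8] F board [-0.1   0.5   0.28] yaw 26.402167243607582 tz [-4.0e-04  1.1e-03 -1.0e+00] 0.08570309759491664invalid input
```

```bash
python3 -m pendant '[{"dx":0,"dy":0,"dz":0,"rx":0,"ry":0,"rz":7.1,"hand":0},{"dx":0,"dy":0,"dz":0,"rx":0,"ry":0,"rz":7.1,"hand":0}]' || python3 -m pendant '[{"rz":7.1,"hand":0.0},{"rz":7.1,"hand":0.0}]' 20;python3 st.py
```

```text
clock: 0.37
position: [0.2556, -0.5149, 0.231]
ee_rot: [-0.0, 0.995, 0.103, -0.0]
contact_force: [-0.3, -0.7, 0.4]
width: 0.0637
gripper_force: 0.0
t 0.37 board xyz rel axis mm [-206.9 -206.2  159. ] F board [-0.19 -0.71  0.45] yaw 11.863649382355515 tz [-2.e-04  5.e-04 -1.e+00] 0.06368251626334796
```

All keys are required in each row. I'll carry on with full rows.

```bash
python3 -m pendant '[{"dx":0,"dy":0,"dz":0,"rx":0,"ry":0,"rz":7.1,"hand":0},{"dx":0,"dy":0,"dz":0,"rx":0,"ry":0,"rz":7.1,"hand":0},{"dx":0,"dy":0,"dz":0,"rx":0,"ry":0,"rz":6.9,"hand":0}]' && python3 -m pendant '[{"dx":0.0237,"dy":-0.0205,"dz":0,"rx":0,"ry":0,"rz":0,"hand":0},{"dx":0.0237,"dy":-0.0205,"dz":0,"rx":0,"ry":0,"rz":0,"hand":0},{"dx":0.0237,"dy":-0.0205,"dz":0,"rx":0,"ry":0,"rz":0,"hand":0},{"dx":0.0237,"dy":-0.0205,"dz":0,"rx":0,"ry":0,"rz":0,"hand":0},{"dx":0.0237,"dy":-0.0205,"dz":0,"rx":0,"ry":0,"rz":0,"hand":0},{"dx":0.0237,"dy":-0.0205,"dz":0,"rx":0,"ry":0,"rz":0,"hand":0},{"dx":0.0237,"dy":-0.0205,"dz":0,"rx":0,"ry":0,"rz":0,"hand":0},{"dx":0.0237,"dy":-0.0205,"dz":0,"rx":0,"ry":0,"rz":0,"hand":0},{"dx":0.0237,"dy":-0.0205,"dz":0,"rx":0,"ry":0,"rz":0,"hand":0},{"dx":0.0237,"dy":-0.0205,"dz":0,"rx":0,"ry":0,"rz":0,"hand":0},{"dx":0,"dy":0,"dz":0,"rx":0,"ry":0,"rz":0,"hand":0},{"dx":0,"dy":0,"dz":0,"rx":0,"ry":0,"rz":0,"hand":0}]';python3 st.py
```

```text
clock: 0.62
position: [0.2556, -0.5149, 0.2311]
ee_rot: [-0.0, 0.997, -0.081, -0.0]
contact_force: [-0.2, 0.0, 0.2]
width: 0.0258
gripper_force: 0.0
clock: 1.62
position: [0.5225, -0.3481, 0.2307]
ee_rot: [-0.0, 0.997, -0.076, -0.0]
contact_force: [-0.0, -0.3, -0.1]
width: 0.0001
gripper_force: 0.0
t 1.62 board xyz rel axis mm [ 30.3   0.7 158.7] F board [ 0.   -0.29 -0.13] yaw -8.727485605937725 tz [-9.e-04  3.e-04 -1.e+00] 0.00011666996430993444
```

```bash
python3 -m pendant '[{"dx":0,"dy":0,"dz":0.029,"rx":0,"ry":0,"rz":0,"hand":0},{"dx":0,"dy":0,"dz":0.029,"rx":0,"ry":0,"rz":0,"hand":0},{"dx":0,"dy":0,"dz":0.029,"rx":0,"ry":0,"rz":0,"hand":0},{"dx":0,"dy":0,"dz":0.029,"rx":0,"ry":0,"rz":0,"hand":0},{"dx":0,"dy":0,"dz":0,"rx":0,"ry":0,"rz":0,"hand":0}]';python3 st.py; python3 - <<'E'
from h import *
out=[]
for n,(u,v) in{'side':(150,150),'top':(235,150)}.items():
    im,_=grab(n,n+'1'); out.append(cv2.resize(im['frame'][v:v+150,u:u+130,::-1],None,fx=3,fy=3,interpolation=cv2.INTER_CUBIC))
cv2.imwrite('pics/z1.png',np.hstack(out))
E
```

```text
clock: 2.03
position: [0.5167, -0.3473, 0.1094]
ee_rot: [-0.003, 0.997, -0.078, -0.005]
contact_force: [-1.5, 0.5, -0.4]
width: -0.0
gripper_force: 0.0
t 2.03 board xyz rel axis mm [24.5  0.6 37.4] F board [-1.52  0.26 -0.38] yaw -8.975489981651492 tz [-0.0101  0.0075 -0.9999] -9.37006466609823e-06
```

View pics/z1.png

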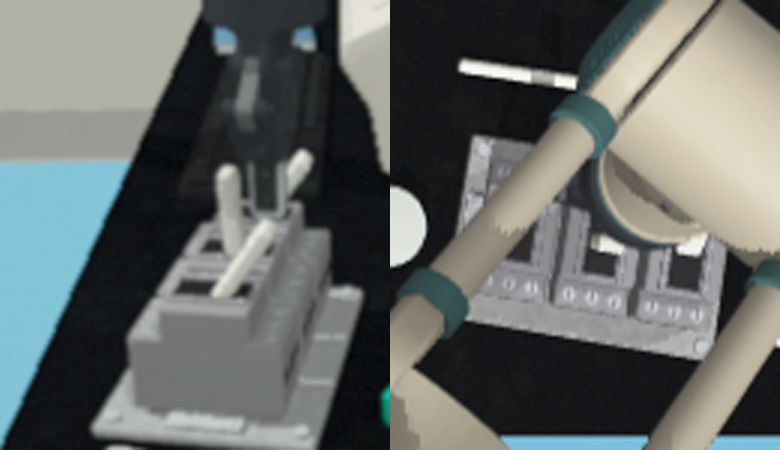

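The side view shows the closed fingers behind the tripped lever (lever at about (228,205), fingers at about (262,185)). They are clear of the neighbouring levers. I'll approach gently.

```bash
python3 st.py;  python3 -m pendant '[{"dx":-0.003,"dy":0,"dz":0,"rx":0,"ry":0,"rz":0,"hand":0},{"dx":-0.003,"dy":0,"dz":0,"rx":0,"ry":0,"rz":0,"hand":0},{"dx":0,"dy":0,"dz":0,"rx":0,"ry":0,"rz":0,"hand":0}]';python3 st.py;  python3 -m pendant '[{"dx":-0.003,"dy":0,"dz":0,"rx":0,"ry":0,"rz":0,"hand":0},{"dx":-0.002,"dy":0,"dz":0,"rx":0,"ry":0,"rz":0,"hand":0},{"dx":0,"dy":0,"dz":0,"rx":0,"ry":0,"rz":0,"hand":0}]';python3 st.py
```

```text
t 2.13 board xyz rel axis mm [28.3 -1.2 42.8] F board [-0.16 -0.06 -0.16] yaw -8.962604051166721 tz [-0.0022  0.0011 -1.    ] 8.762364920508362e-05
clock: 2.38
position: [0.5157, -0.349, 0.1174]
ee_rot: [0.001, 0.997, -0.078, 0.001]
contact_force: [-0.2, -0.1, 0.1]
width: -0.0001
gripper_force: 0.0
t 2.38 board xyz rel axis mm [23.7 -1.3 45.4] F board [-0.17 -0.1   0.07] yaw -8.918679661627278 tz [ 0.0021 -0.0023 -1.    ] -5.592364302915798e-05
clock: 2.63
position: [0.5103, -0.3474, 0.116]
ee_rot: [0.0, 0.997, -0.078, 0.0]
contact_force: [-0.3, 0.4, 0.2]
width: 0.0002
gripper_force: 0.0
t 2.63 board xyz rel axis mm [18.1 -0.6 44. ] F board [-0.35  0.35  0.25] yaw -8.89664061964016 tz [ 3.e-04 -6.e-04 -1.e+00] 0.00020531069187712078
```

```bash
cat >> st.py <<'E'
from scipy.optimize import brentq
import sys
sg=1 if len(sys.argv)<2 else -1   # 1: finger on +x side
P=(p[0]*1000-sg*11,p[2]*1000)
th=brentq(lambda a:P[0]*np.cos(a)-P[1]*np.sin(a)-5*sg,-1.2,1.2); r=P[0]*np.sin(th)+P[1]*np.cos(th)
Fb=B.T@s['contact_force']; n=Fb[0]*np.cos(th)-Fb[2]*np.sin(th)
print('   th %.3f r %.1f Fn %.2f torque %.3f'%(th,r,n,n*r/1000))
E
python3 -m pendant '[{"dx":-0.001,"dy":0,"dz":0,"rx":0,"ry":0,"rz":0,"hand":0},{"dx":-0.001,"dy":0,"dz":0,"rx":0,"ry":0,"rz":0,"hand":0},{"dx":-0.001,"dy":0,"dz":0,"rx":0,"ry":0,"rz":0,"hand":0},{"dx":0,"dy":0,"dz":0,"rx":0,"ry":0,"rz":0,"hand":0}]' >/dev/null;python3 st.py;  python3 -m pendant '[{"dx":-0.001,"dy":0,"dz":0,"rx":0,"ry":0,"rz":0,"hand":0},{"dx":-0.001,"dy":0,"dz":0,"rx":0,"ry":0,"rz":0,"hand":0},{"dx":-0.001,"dy":0,"dz":0,"rx":0,"ry":0,"rz":0,"hand":0},{"dx":0,"dy":0,"dz":0,"rx":0,"ry":0,"rz":0,"hand":0}]' > /dev/null;python3 st.py
```

```text
t 2.97 board xyz rel axis mm [15.3 -0.5 43.2] F board [ 0.23  0.07 -0.69] yaw -8.895431088525807 tz [-3.e-04  1.e-04 -1.e+00] 0.00017680751664733043
   th -0.016 r 43.1 Fn 0.22 torque 0.009
t 3.3 board xyz rel axis mm [13.  -0.6 43.4] F board [ 1.85  0.27 -1.27] yaw -8.905043991246453 tz [ 1.1e-03 -4.0e-04 -1.0e+00] -0.00028851714889292947
   th -0.070 r 43.1 Fn 1.76 torque 0.076
```

```bash
python3 -m pendant '[{"dx":-0.001,"dy":0,"dz":0,"rx":0,"ry":0,"rz":0,"hand":0},{"dx":-0.001,"dy":0,"dz":0,"rx":0,"ry":0,"rz":0,"hand":0},{"dx":-0.001,"dy":0,"dz":0,"rx":0,"ry":0,"rz":0,"hand":0},{"dx":0,"dy":0,"dz":0,"rx":0,"ry":0,"rz":0,"hand":0}]' >/dev/null;python3 st.py;  python3 -m pendant '[{"dx":-0.001,"dy":0,"dz":0,"rx":0,"ry":0,"rz":0,"hand":0},{"dx":-0.001,"dy":0,"dz":0,"rx":0,"ry":0,"rz":0,"hand":0},{"dx":0,"dy":0,"dz":0,"rx":0,"ry":0,"rz":0,"hand":0},{"dx":0,"dy":0,"dz":0,"rx":0,"ry":0,"rz":0,"hand":0}]' > /dev/null;python3 st.py
```

```text
t 3.63 board xyz rel axis mm [ 9.3 -0.6 43.3] F board [ 1.59 -0.02 -1.06] yaw -8.900769119903423 tz [-0.e+00 -1.e-04 -1.e+00] -1.3756671737058078e-05
   th -0.154 r 43.1 Fn 1.41 torque 0.061
t 3.97 board xyz rel axis mm [ 7.3 -0.6 43.3] F board [ 1.72  0.49 -1.11] yaw -8.900153070346105 tz [-4.e-04  0.e+00 -1.e+00] -0.00031554343973597517
   th -0.202 r 43.2 Fn 1.46 torque 0.063
```

```bash
for i in 1; do python3 -m pendant '[{"dx":-0.001,"dy":0,"dz":0,"rx":0,"ry":0,"rz":0,"hand":0},{"dx":-0.0005,"dy":0,"dz":0,"rx":0,"ry":0,"rz":0,"hand":0},{"dx":0,"dy":0,"dz":0,"rx":0,"ry":0,"rz":0,"hand":0}]' >/dev/null;python3 st.py; done;  python3 -m pendant '[{"dx":-0.001,"dy":0,"dz":0,"rx":0,"ry":0,"rz":0,"hand":0},{"dx":-0.0005,"dy":0,"dz":0,"rx":0,"ry":0,"rz":0,"hand":0},{"dx":0,"dy":0,"dz":0,"rx":0,"ry":0,"rz":0,"hand":0}]' > /dev/null;python3 st.py
```

```text
t 4.22 board xyz rel axis mm [ 5.9 -0.7 43.3] F board [ 1.61 -0.31 -1.33] yaw -8.900708237222451 tz [ 0.e+00 -1.e-04 -1.e+00] -0.00018410912296962513
   th -0.232 r 43.3 Fn 1.26 torque 0.055
t 4.47 board xyz rel axis mm [ 4.4 -0.7 43.3] F board [ 1.75 -0.78 -0.13] yaw -8.899294783951513 tz [-1.e-04 -1.e-04 -1.e+00] -0.00010390151954594482
   th -0.266 r 43.6 Fn 1.65 torque 0.072
```

```bash
python3 -m pendant '[{"dx":-0.001,"dy":0,"dz":0,"rx":0,"ry":0,"rz":0,"hand":0},{"dx":-0.001,"dy":0,"dz":0.0003,"rx":0,"ry":0,"rz":0,"hand":0},{"dx":0,"dy":0,"dz":0,"rx":0,"ry":0,"rz":0,"hand":0}]' >/dev/null;python3 st.py
```

```text
t 4.72 board xyz rel axis mm [ 2.3 -0.7 43.1] F board [ 1.77 -0.82 -0.19] yaw -8.89587075508721 tz [-2.e-04 -2.e-04 -1.e+00] 0.00011844223720989218
   th -0.314 r 43.7 Fn 1.63 torque 0.071
```

```bash
python3 -m pendant '[{"dx":-0.001,"dy":0,"dz":0,"rx":0,"ry":0,"rz":0,"hand":0},{"dx":-0.001,"dy":0,"dz":0.0003,"rx":0,"ry":0,"rz":0,"hand":0},{"dx":0,"dy":0,"dz":0,"rx":0,"ry":0,"rz":0,"hand":0}]' >/dev/null;python3 st.py
```

```text
t 4.97 board xyz rel axis mm [ 0.3 -0.6 42.7] F board [ 1.43 -0.99 -0.47] yaw -8.894884108213374 tz [-2.e-04 -1.e-04 -1.e+00] -0.00042526803502077135
   th -0.359 r 43.8 Fn 1.17 torque 0.051
```

```bash
python3 -m pendant '[{"dx":-0.001,"dy":0,"dz":0,"rx":0,"ry":0,"rz":0,"hand":0},{"dx":-0.001,"dy":0,"dz":0.0004,"rx":0,"ry":0,"rz":0,"hand":0},{"dx":0,"dy":0,"dz":0,"rx":0,"ry":0,"rz":0,"hand":0}]' >/dev/null;python3 st.py
```

```text
t 5.22 board xyz rel axis mm [-1.7 -0.7 42.4] F board [ 1.91 -0.21  0.88] yaw -8.898849041491722 tz [-2.e-04 -2.e-04 -1.e+00] -8.493462213865487e-05
   th -0.405 r 43.9 Fn 2.10 torque 0.092
```

```bash
python3 -m pendant '[{"dx":-0.001,"dy":0,"dz":0,"rx":0,"ry":0,"rz":0,"hand":0},{"dx":-0.001,"dy":0,"dz":0.0004,"rx":0,"ry":0,"rz":0,"hand":0},{"dx":0,"dy":0,"dz":0,"rx":0,"ry":0,"rz":0,"hand":0}]' >/dev/null;python3 st.py
```

```text
t 5.47 board xyz rel axis mm [-3.8 -0.7 41.9] F board [ 2.71  0.37 -0.69] yaw -8.898183865966747 tz [-3.e-04 -1.e-04 -1.e+00] -0.00015232982032464096
   th -0.452 r 44.1 Fn 2.13 torque 0.094
```

```bash
python3 -m pendant '[{"dx":-0.001,"dy":0,"dz":0.0002,"rx":0,"ry":0,"rz":0,"hand":0},{"dx":-0.001,"dy":0,"dz":0.0004,"rx":0,"ry":0,"rz":0,"hand":0},{"dx":0,"dy":0,"dz":0,"rx":0,"ry":0,"rz":0,"hand":0}]' >/dev/null;python3 st.py
```

```text
t 5.72 board xyz rel axis mm [-5.7 -0.7 41.2] F board [ 1.42  0.55 -0.42] yaw -8.896431796694081 tz [-2.e-04 -1.e-04 -1.e+00] 1.154995083701329e-05
   th -0.498 r 44.2 Fn 1.05 torque 0.046
```

```bash
python3 -m pendant '[{"dx":-0.001,"dy":0,"dz":0.0002,"rx":0,"ry":0,"rz":0,"hand":0},{"dx":-0.0005,"dy":0,"dz":0.0003,"rx":0,"ry":0,"rz":0,"hand":0},{"dx":0,"dy":0,"dz":0,"rx":0,"ry":0,"rz":0,"hand":0}]' >/dev/null;python3 st.py
```

```text
t 5.97 board xyz rel axis mm [-7.2 -0.6 40.8] F board [ 1.52 -0.06 -0.47] yaw -8.897183557141757 tz [-2.e-04 -0.e+00 -1.e+00] -3.0338958983296652e-06
   th -0.531 r 44.4 Fn 1.07 torque 0.048
```

```bash
python3 - <<'E'
from h import *
im,_=grab('side','side2'); cv2.imwrite('pics/z2.png',cv2.resize(im['frame'][170:290,160:290,::-1],None,fx=4,fy=4,interpolation=cv2.INTER_CUBIC))
E
```

```text
(no output)
```

View pics/z2.png

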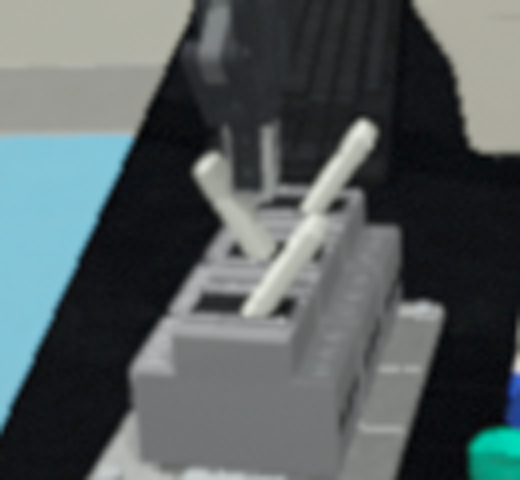

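The tripped lever, with its tip at about (208,168), leans towards the robot and the finger corner bears on its face as modelled. I'll keep going.

```bash
python3 -m pendant '[{"dx":-0.001,"dy":0,"dz":0.0002,"rx":0,"ry":0,"rz":0,"hand":0},{"dx":-0.0005,"dy":0,"dz":0.0003,"rx":0,"ry":0,"rz":0,"hand":0},{"dx":0,"dy":0,"dz":0,"rx":0,"ry":0,"rz":0,"hand":0}]' >/dev/null;python3 st.py
```

```text
t 6.27 board xyz rel axis mm [-8.7 -0.7 40.3] F board [2.94 0.63 0.34] yaw -8.897905131993257 tz [-2.e-04 -0.e+00 -1.e+00] -0.00026323170653424653
   th -0.566 r 44.5 Fn 2.66 torque 0.119
```

```bash
python3 -m pendant '[{"dx":-0.001,"dy":0,"dz":0.0002,"rx":0,"ry":0,"rz":0,"hand":0},{"dx":-0.0005,"dy":0,"dz":0.0004,"rx":0,"ry":0,"rz":0,"hand":0},{"dx":0,"dy":0,"dz":0,"rx":0,"ry":0,"rz":0,"hand":0}]' >/dev/null;python3 st.py
```

```text
t 6.52 board xyz rel axis mm [-10.2  -0.7  39.7] F board [1.68 0.26 0.33] yaw -8.898181602531407 tz [-3.e-04 -0.e+00 -1.e+00] -6.72902852992902e-05
   th -0.602 r 44.8 Fn 1.57 torque 0.070
```

```bash
python3 -m pendant '[{"dx":-0.001,"dy":0,"dz":0.0004,"rx":0,"ry":0,"rz":0,"hand":0},{"dx":-0.0005,"dy":0,"dz":0.0004,"rx":0,"ry":0,"rz":0,"hand":0},{"dx":0,"dy":0,"dz":0,"rx":0,"ry":0,"rz":0,"hand":0}]' >/dev/null;python3 st.py
```

```text
t 6.77 board xyz rel axis mm [-11.7  -0.7  38.9] F board [ 1.45 -0.18  0.6 ] yaw -8.899709951765029 tz [-2.e-04 -1.e-04 -1.e+00] -2.9543788039382614e-05
   th -0.639 r 44.8 Fn 1.52 torque 0.068
```

```bash
python3 -m pendant '[{"dx":-0.0005,"dy":0,"dz":0.0003,"rx":0,"ry":0,"rz":0,"hand":0},{"dx":-0.0005,"dy":0,"dz":0.0003,"rx":0,"ry":0,"rz":0,"hand":0},{"dx":0,"dy":0,"dz":0,"rx":0,"ry":0,"rz":0,"hand":0}]' >/dev/null;python3 st.py
```

```text
t 7.02 board xyz rel axis mm [-12.2  -0.7  38.6] F board [2.37 0.56 1.54] yaw -8.906690250072279 tz [ 8.e-04 -3.e-04 -1.e+00] -4.56266083419931e-05
   th -0.653 r 44.7 Fn 2.82 torque 0.126
```

```bash
python3 -m pendant '[{"dx":-0.0005,"dy":0,"dz":0.0003,"rx":0,"ry":0,"rz":0,"hand":0},{"dx":-0.0005,"dy":0,"dz":0.0003,"rx":0,"ry":0,"rz":0,"hand":0},{"dx":0,"dy":0,"dz":0,"rx":0,"ry":0,"rz":0,"hand":0}]' >/dev/null;python3 st.py
```

```text
t 7.27 board xyz rel axis mm [-12.8  -0.7  38.2] F board [4.07 1.23 4.25] yaw -8.908589450157917 tz [ 1.7e-03 -6.0e-04 -1.0e+00] -0.0001514910285902611
   th -0.669 r 44.7 Fn 5.83 torque 0.261
```

```bash
python3 -m pendant '[{"dx":-0.0005,"dy":0,"dz":0.0003,"rx":0,"ry":0,"rz":0,"hand":0},{"dx":-0.0005,"dy":0,"dz":0.0003,"rx":0,"ry":0,"rz":0,"hand":0},{"dx":0,"dy":0,"dz":0,"rx":0,"ry":0,"rz":0,"hand":0}]' >/dev/null;python3 st.py
```

```text
t 7.52 board xyz rel axis mm [-13.4  -0.7  37.8] F board [4.61 1.99 5.31] yaw -8.913026517646284 tz [ 2.5e-03 -9.0e-04 -1.0e+00] 6.312611021712383e-05
   th -0.685 r 44.7 Fn 6.93 torque 0.310
```

```bash
python3 -m pendant '[{"dx":-0.0005,"dy":0,"dz":0.0004,"rx":0,"ry":0,"rz":0,"hand":0},{"dx":-0.0005,"dy":0,"dz":0.0004,"rx":0,"ry":0,"rz":0,"hand":0},{"dx":0,"dy":0,"dz":0,"rx":0,"ry":0,"rz":0,"hand":0}]' >/dev/null;python3 st.py
```

```text
t 7.77 board xyz rel axis mm [-14.2  -0.8  37.3] F board [4.85 1.82 6.73] yaw -8.918728518625482 tz [ 0.0031 -0.0011 -1.    ] -3.1411140340388346e-05
   th -0.706 r 44.7 Fn 8.05 torque 0.360
```

```bash
python3 -m pendant '[{"dx":-0.0005,"dy":0,"dz":0.0004,"rx":0,"ry":0,"rz":0,"hand":0},{"dx":0,"dy":0,"dz":0,"rx":0,"ry":0,"rz":0,"hand":0},{"dx":0,"dy":0,"dz":0,"rx":0,"ry":0,"rz":0,"hand":0}]' >/dev/null;python3 st.py
```

```text
t 8.02 board xyz rel axis mm [-14.8  -0.7  36.9] F board [4.19 2.1  6.51] yaw -8.911789191120125 tz [ 0.0028 -0.0011 -1.    ] 0.00015897547446644
   th -0.722 r 44.7 Fn 7.45 torque 0.333
```

```bash
python3 -m pendant '[{"dx":-0.0005,"dy":0,"dz":0.0004,"rx":0,"ry":0,"rz":0,"hand":0},{"dx":0,"dy":0,"dz":0,"rx":0,"ry":0,"rz":0,"hand":0}]' >/dev/null;python3 st.py
```

```text
t 8.18 board xyz rel axis mm [-15.3  -0.7  36.5] F board [5.2  1.85 6.6 ] yaw -8.912885256227131 tz [ 0.0028 -0.0011 -1.    ] 0.00019758448601644017
   th -0.735 r 44.7 Fn 8.29 torque 0.371
```

```bash
python3 -m pendant '[{"dx":-0.0005,"dy":0,"dz":0.0004,"rx":0,"ry":0,"rz":0,"hand":0},{"dx":0,"dy":0,"dz":0,"rx":0,"ry":0,"rz":0,"hand":0}]' >/dev/null;python3 st.py
```

```text
t 8.35 board xyz rel axis mm [-15.8  -0.7  36.2] F board [4.87 2.32 6.08] yaw -8.91190408613421 tz [ 0.0029 -0.0011 -1.    ] -6.253733655144063e-05
   th -0.749 r 44.7 Fn 7.70 torque 0.345
```

```bash
python3 -m pendant '[{"dx":-0.0005,"dy":0,"dz":0.0004,"rx":0,"ry":0,"rz":0,"hand":0},{"dx":0,"dy":0,"dz":0,"rx":0,"ry":0,"rz":0,"hand":0}]' >/dev/null;python3 st.py
```

```text
t 8.52 board xyz rel axis mm [-16.1  -0.7  36. ] F board [5.59 2.52 6.81] yaw -8.920338408892015 tz [ 0.0033 -0.0012 -1.    ] 0.00017144216027817284
   th -0.757 r 44.8 Fn 8.74 torque 0.392
```

```bash
python3 -m pendant '[{"dx":-0.0005,"dy":0,"dz":0.0004,"rx":0,"ry":0,"rz":0,"hand":0},{"dx":0,"dy":0,"dz":0,"rx":0,"ry":0,"rz":0,"hand":0}]' >/dev/null;python3 st.py
```

```text
t 8.68 board xyz rel axis mm [-16.3  -0.8  35.8] F board [5.22 1.97 8.94] yaw -8.922866837068685 tz [ 0.004  -0.0015 -1.    ] 7.272858501331571e-06
   th -0.762 r 44.8 Fn 9.94 torque 0.445
```

```bash
python3 -m pendant '[{"dx":-0.0004,"dy":0,"dz":0.0003,"rx":0,"ry":0,"rz":0,"hand":0},{"dx":0,"dy":0,"dz":0,"rx":0,"ry":0,"rz":0,"hand":0}]' >/dev/null;python3 st.py
```

```text
t 8.85 board xyz rel axis mm [-16.4  -0.8  35.7] F board [5.39 2.59 9.78] yaw -8.923951663579047 tz [ 0.0046 -0.0016 -1.    ] -8.713688657071582e-05
   th -0.766 r 44.7 Fn 10.66 torque 0.477
```

```bash
python3 -m pendant '[{"dx":-0.0004,"dy":0,"dz":0.0003,"rx":0,"ry":0,"rz":0,"hand":0},{"dx":0,"dy":0,"dz":0,"rx":0,"ry":0,"rz":0,"hand":0}]' >/dev/null;python3 st.py
```

```text
t 9.02 board xyz rel axis mm [-16.5  -0.8  35.7] F board [6.58 2.53 9.24] yaw -8.931344511401662 tz [ 0.0053 -0.0019 -1.    ] -9.685019157666193e-05
   th -0.768 r 44.8 Fn 11.15 torque 0.499
```

```bash
python3 -m pendant '[{"dx":-0.0002,"dy":0,"dz":0.0001,"rx":0,"ry":0,"rz":0,"hand":0},{"dx":0,"dy":0,"dz":0,"rx":0,"ry":0,"rz":0,"hand":0}]' >/dev/null;python3 st.py
```

```text
t 9.18 board xyz rel axis mm [-16.5  -0.8  35.7] F board [5.71 4.04 9.78] yaw -8.928966156472473 tz [ 0.0057 -0.0021 -1.    ] -0.00034669965404773867
   th -0.768 r 44.8 Fn 10.90 torque 0.488
```

The lever has stopped moving and the torque is 0.49 N·m, above the catch's range, so it is at the OFF stop. I'll retreat, go over the lever and come down on the robot side.

```bash
python3 -m pendant '[{"dx":0.002,"dy":0,"dz":-0.002,"rx":0,"ry":0,"rz":0,"hand":0},{"dx":0.005,"dy":0,"dz":-0.005,"rx":0,"ry":0,"rz":0,"hand":0},{"dx":0.008,"dy":0,"dz":-0.012,"rx":0,"ry":0,"rz":0,"hand":0},{"dx":0.008,"dy":0,"dz":-0.02,"rx":0,"ry":0,"rz":0,"hand":0},{"dx":0,"dy":0,"dz":-0.025,"rx":0,"ry":0,"rz":0,"hand":0},{"dx":0,"dy":0,"dz":-0.015,"rx":0,"ry":0,"rz":0,"hand":0},{"dx":-0.01,"dy":0,"dz":0,"rx":0,"ry":0,"rz":0,"hand":0},{"dx":-0.023,"dy":0,"dz":0,"rx":0,"ry":0,"rz":0,"hand":0},{"dx":-0.023,"dy":0,"dz":0,"rx":0,"ry":0,"rz":0,"hand":0},{"dx":-0.023,"dy":0,"dz":0,"rx":0,"ry":0,"rz":0,"hand":0},{"dx":0,"dy":0,"dz":0,"rx":0,"ry":0,"rz":0,"hand":0},{"dx":0,"dy":0,"dz":0,"rx":0,"ry":0,"rz":0,"hand":0}]' >/dev/null;python3 st.py -1
```

```text
t 10.18 board xyz rel axis mm [-77.9  -0.2 111.3] F board [ 1.34  0.14 -0.39] yaw -8.971087859908184 tz [-0.0037  0.0024 -1.    ] -0.00012424001603660202
   th -0.503 r 129.8 Fn 0.99 torque 0.128
```

```bash
python3 -m pendant '[{"dx":0,"dy":0,"dz":0.01,"rx":0,"ry":0,"rz":0,"hand":0},{"dx":0,"dy":0,"dz":0.018,"rx":0,"ry":0,"rz":0,"hand":0},{"dx":0,"dy":0,"dz":0.018,"rx":0,"ry":0,"rz":0,"hand":0},{"dx":0,"dy":0,"dz":0.018,"rx":0,"ry":0,"rz":0,"hand":0},{"dx":0,"dy":0,"dz":0.008,"rx":0,"ry":0,"rz":0,"hand":0},{"dx":0,"dy":0,"dz":0,"rx":0,"ry":0,"rz":0,"hand":0},{"dx":0,"dy":0,"dz":0,"rx":0,"ry":0,"rz":0,"hand":0}]' >/dev/null;python3 st.py -1; python3 - <<'E'
from h import *
im,_=grab('side','side3'); cv2.imwrite('pics/z3.png',cv2.resize(im['frame'][170:290,140:290,::-1],None,fx=4,fy=4,interpolation=cv2.INTER_CUBIC))
E
```

```text
t 10.77 board xyz rel axis mm [-74.8  -0.8  39.9] F board [ 0.   -0.08  0.29] yaw -8.87402841304664 tz [-1.1e-03  9.0e-04 -1.0e+00] -0.00022946343320189182
   th -0.946 r 75.1 Fn 0.23 torque 0.018
```

View pics/z3.png

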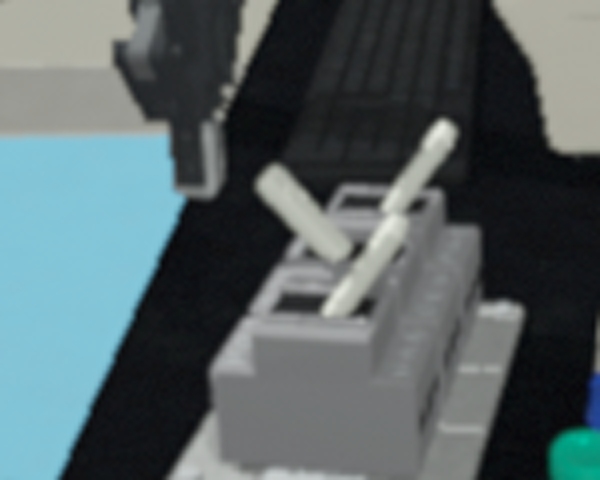

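The lever is at OFF with its tip at about (268,180), and the finger end at about (200,195) is only just below the tip. I'll go 7 mm lower and then push away from the robot.

```bash
python3 -m pendant '[{"dx":0.002,"dy":0,"dz":0.0035,"rx":0,"ry":0,"rz":0,"hand":0},{"dx":0.002,"dy":0,"dz":0.0035,"rx":0,"ry":0,"rz":0,"hand":0},{"dx":0.003,"dy":0,"dz":0,"rx":0,"ry":0,"rz":0,"hand":0},{"dx":0.003,"dy":0,"dz":0,"rx":0,"ry":0,"rz":0,"hand":0},{"dx":0,"dy":0,"dz":0,"rx":0,"ry":0,"rz":0,"hand":0}]' >/dev/null;python3 st.py -1; python3 -m pendant '[{"dx":0.002,"dy":0,"dz":0,"rx":0,"ry":0,"rz":0,"hand":0},{"dx":0.002,"dy":0,"dz":0,"rx":0,"ry":0,"rz":0,"hand":0},{"dx":0.002,"dy":0,"dz":0,"rx":0,"ry":0,"rz":0,"hand":0},{"dx":0.002,"dy":0,"dz":0,"rx":0,"ry":0,"rz":0,"hand":0},{"dx":0,"dy":0,"dz":0,"rx":0,"ry":0,"rz":0,"hand":0}]' >/dev/null;python3 st.py -1
```

```text
t 11.23 board xyz rel axis mm [-64.   -1.1  33.9] F board [-1.16  0.26 -0.19] yaw -8.88551335038753 tz [ 1.1e-03 -9.0e-04 -1.0e+00] 0.00021131591756448013
   th -0.922 r 62.8 Fn -0.85 torque -0.054
t 11.65 board xyz rel axis mm [-56.5  -0.9  33.7] F board [-0.03 -0.73  0.32] yaw -8.890616059859116 tz [ 5.e-04 -4.e-04 -1.e+00] -0.00022500973575141961
   th -0.845 r 56.4 Fn 0.22 torque 0.012
```

```bash
python3 -m pendant '[{"dx":0.002,"dy":0,"dz":0,"rx":0,"ry":0,"rz":0,"hand":0},{"dx":0.002,"dy":0,"dz":0,"rx":0,"ry":0,"rz":0,"hand":0},{"dx":0.002,"dy":0,"dz":0,"rx":0,"ry":0,"rz":0,"hand":0},{"dx":0,"dy":0,"dz":0,"rx":0,"ry":0,"rz":0,"hand":0}]' >/dev/null;python3 st.py -1; python3 -m pendant '[{"dx":0.002,"dy":0,"dz":0,"rx":0,"ry":0,"rz":0,"hand":0},{"dx":0.002,"dy":0,"dz":0,"rx":0,"ry":0,"rz":0,"hand":0},{"dx":0.002,"dy":0,"dz":0,"rx":0,"ry":0,"rz":0,"hand":0},{"dx":0,"dy":0,"dz":0,"rx":0,"ry":0,"rz":0,"hand":0}]' >/dev/null;python3 st.py -1
```

```text
t 11.98 board xyz rel axis mm [-54.6  -0.7  33.9] F board [-8.69 -0.52  8.43] yaw -8.824548354281971 tz [-0.0075  0.0015 -1.    ] -8.423579376011018e-05
   th -0.818 r 55.0 Fn 0.21 torque 0.012
t 12.32 board xyz rel axis mm [-46.4  -0.6  33.9] F board [-4.49 -0.04  4.59] yaw -8.881535342325147 tz [-2.8e-03  8.0e-04 -1.0e+00] -0.0001776952734858077
   th -0.706 r 48.8 Fn -0.44 torque -0.022
```

```bash
python3 -m pendant '[{"dx":0.0015,"dy":0,"dz":-0.0014,"rx":0,"ry":0,"rz":0,"hand":0},{"dx":0.002,"dy":0,"dz":-0.001,"rx":0,"ry":0,"rz":0,"hand":0},{"dx":0.002,"dy":0,"dz":-0.001,"rx":0,"ry":0,"rz":0,"hand":0},{"dx":0,"dy":0,"dz":0,"rx":0,"ry":0,"rz":0,"hand":0}]' >/dev/null;python3 st.py -1
```

```text
t 12.65 board xyz rel axis mm [-38.6  -0.9  37.3] F board [-2.06 -0.58  2.01] yaw -8.898382373822605 tz [ 1.3e-03 -5.0e-04 -1.0e+00] 0.0003629443188731547
   th -0.529 r 46.2 Fn -0.76 torque -0.035
```

```bash
python3 -m pendant '[{"dx":0.002,"dy":0,"dz":-0.0009,"rx":0,"ry":0,"rz":0,"hand":0},{"dx":0.002,"dy":0,"dz":-0.0008,"rx":0,"ry":0,"rz":0,"hand":0},{"dx":0.002,"dy":0,"dz":-0.0007,"rx":0,"ry":0,"rz":0,"hand":0},{"dx":0,"dy":0,"dz":0,"rx":0,"ry":0,"rz":0,"hand":0}]' >/dev/null;python3 st.py -1
```

```text
t 12.98 board xyz rel axis mm [-32.6  -0.8  39.6] F board [-0.49 -0.22  0.38] yaw -8.891818186109585 tz [ 1.2e-03 -5.0e-04 -1.0e+00] 0.00013331467675675146
   th -0.388 r 44.8 Fn -0.31 torque -0.014
```

```bash
python3 -m pendant '[{"dx":0.002,"dy":0,"dz":-0.0004,"rx":0,"ry":0,"rz":0,"hand":0},{"dx":0.002,"dy":0,"dz":-0.0004,"rx":0,"ry":0,"rz":0,"hand":0},{"dx":0.002,"dy":0,"dz":-0.0003,"rx":0,"ry":0,"rz":0,"hand":0},{"dx":0.002,"dy":0,"dz":-0.0002,"rx":0,"ry":0,"rz":0,"hand":0},{"dx":0.002,"dy":0,"dz":-0.0002,"rx":0,"ry":0,"rz":0,"hand":0},{"dx":0,"dy":0,"dz":0,"rx":0,"ry":0,"rz":0,"hand":0}]' >/dev/null;python3 st.py -1
```

```text
t 13.48 board xyz rel axis mm [-22.8  -0.8  40.9] F board [-0.82  0.36  0.29] yaw -8.895908395825067 tz [ 9.e-04 -3.e-04 -1.e+00] 0.00021721481228490703
   th -0.162 r 42.3 Fn -0.76 torque -0.032
```

```bash
python3 -m pendant '[{"dx":0.0015,"dy":0,"dz":0,"rx":0,"ry":0,"rz":0,"hand":0},{"dx":0.0015,"dy":0,"dz":0,"rx":0,"ry":0,"rz":0,"hand":0},{"dx":0.0015,"dy":0,"dz":0,"rx":0,"ry":0,"rz":0,"hand":0},{"dx":0,"dy":0,"dz":0,"rx":0,"ry":0,"rz":0,"hand":0}]' >/dev/null;python3 st.py -1
```

```text
t 13.82 board xyz rel axis mm [-18.6  -0.7  40.9] F board [-0.67 -0.28  1.41] yaw -8.89648314980878 tz [ 5.e-04 -2.e-04 -1.e+00] -0.00025420087097536155
   th -0.063 r 41.3 Fn -0.58 torque -0.024
```

```bash
python3 -m pendant '[{"dx":0.0015,"dy":0,"dz":0,"rx":0,"ry":0,"rz":0,"hand":0},{"dx":0.001,"dy":0,"dz":0,"rx":0,"ry":0,"rz":0,"hand":0},{"dx":0,"dy":0,"dz":0,"rx":0,"ry":0,"rz":0,"hand":0}]' >/dev/null;python3 st.py -1
```

```text
t 14.07 board xyz rel axis mm [-16.2  -0.7  40.9] F board [-1.14 -0.09  1.22] yaw -8.898318885727281 tz [ 4.e-04 -1.e-04 -1.e+00] -2.4517421655542228e-05
   th -0.005 r 40.9 Fn -1.14 torque -0.047
```

```bash
python3 -m pendant '[{"dx":0.001,"dy":0,"dz":0,"rx":0,"ry":0,"rz":0,"hand":0},{"dx":0.001,"dy":0,"dz":0,"rx":0,"ry":0,"rz":0,"hand":0},{"dx":0,"dy":0,"dz":0,"rx":0,"ry":0,"rz":0,"hand":0}]' >/dev/null;python3 st.py -1
```

```text
t 14.32 board xyz rel axis mm [-14.5  -0.7  40.9] F board [-1.59 -0.7   1.36] yaw -8.89780866951747 tz [-1.e-04 -0.e+00 -1.e+00] -0.0001731598006342009
   th 0.038 r 40.8 Fn -1.64 torque -0.067
```

```bash
python3 -m pendant '[{"dx":0.001,"dy":0,"dz":0,"rx":0,"ry":0,"rz":0,"hand":0},{"dx":0.001,"dy":0,"dz":0,"rx":0,"ry":0,"rz":0,"hand":0},{"dx":0,"dy":0,"dz":0,"rx":0,"ry":0,"rz":0,"hand":0}]' >/dev/null;python3 st.py -1
```

```text
t 14.57 board xyz rel axis mm [-12.4  -0.7  40.9] F board [-1.31 -0.35  1.9 ] yaw -8.896386324738906 tz [ 0.e+00 -1.e-04 -1.e+00] 0.00016461954161231459
   th 0.088 r 40.7 Fn -1.48 torque -0.060
```

```bash
python3 -m pendant '[{"dx":0.001,"dy":0,"dz":0,"rx":0,"ry":0,"rz":0,"hand":0},{"dx":0.001,"dy":0,"dz":0,"rx":0,"ry":0,"rz":0,"hand":0},{"dx":0,"dy":0,"dz":0,"rx":0,"ry":0,"rz":0,"hand":0}]' >/dev/null;python3 st.py -1
```

```text
t 14.82 board xyz rel axis mm [-10.2  -0.7  41. ] F board [-2.02  0.09  2.12] yaw -8.897926406576438 tz [ 4.e-04 -2.e-04 -1.e+00] 4.94073810827723e-05
   th 0.141 r 40.7 Fn -2.30 torque -0.094
```

```bash
python3 -m pendant '[{"dx":0.001,"dy":0,"dz":0,"rx":0,"ry":0,"rz":0,"hand":0},{"dx":0.001,"dy":0,"dz":0,"rx":0,"ry":0,"rz":0,"hand":0},{"dx":0,"dy":0,"dz":0,"rx":0,"ry":0,"rz":0,"hand":0}]' >/dev/null;python3 st.py -1
```

```text
t 15.07 board xyz rel axis mm [-8.2 -0.7 40.9] F board [-2.81 -0.24  2.18] yaw -8.8984118175672 tz [ 4.e-04 -2.e-04 -1.e+00] -3.963756642869021e-06
   th 0.191 r 40.7 Fn -3.18 torque -0.129
```

```bash
python3 -m pendant '[{"dx":0.001,"dy":0,"dz":0.0003,"rx":0,"ry":0,"rz":0,"hand":0},{"dx":0.001,"dy":0,"dz":0.0003,"rx":0,"ry":0,"rz":0,"hand":0},{"dx":0,"dy":0,"dz":0,"rx":0,"ry":0,"rz":0,"hand":0}]' >/dev/null;python3 st.py -1
```

```text
t 15.32 board xyz rel axis mm [-6.2 -0.7 40.3] F board [-1.36  0.95  2.38] yaw -8.898674887443761 tz [ 4.e-04 -2.e-04 -1.e+00] 5.2064760590750465e-05
   th 0.243 r 40.3 Fn -1.90 torque -0.076
```

```bash
python3 -m pendant '[{"dx":0.001,"dy":0,"dz":0.0003,"rx":0,"ry":0,"rz":0,"hand":0},{"dx":0.001,"dy":0,"dz":0.0003,"rx":0,"ry":0,"rz":0,"hand":0},{"dx":0,"dy":0,"dz":0,"rx":0,"ry":0,"rz":0,"hand":0}]' >/dev/null;python3 st.py -1
```

```text
t 15.57 board xyz rel axis mm [-4.2 -0.7 39.7] F board [-0.84  0.81  1.99] yaw -8.899970165578633 tz [ 4.e-04 -2.e-04 -1.e+00] -7.717710034889549e-05
   th 0.294 r 40.0 Fn -1.38 torque -0.055
```

```bash
python3 -m pendant '[{"dx":0.001,"dy":0,"dz":0.0002,"rx":0,"ry":0,"rz":0,"hand":0},{"dx":0.001,"dy":0,"dz":0.0002,"rx":0,"ry":0,"rz":0,"hand":0},{"dx":0,"dy":0,"dz":0,"rx":0,"ry":0,"rz":0,"hand":0}]' >/dev/null;python3 st.py -1
```

```text
t 15.82 board xyz rel axis mm [-2.2 -0.7 39.3] F board [-1.43  0.11  2.64] yaw -8.900113433142895 tz [ 4.e-04 -2.e-04 -1.e+00] 0.00011088433095500551
   th 0.345 r 40.0 Fn -2.23 torque -0.089
```

```bash
python3 -m pendant '[{"dx":0.001,"dy":0,"dz":0.0002,"rx":0,"ry":0,"rz":0,"hand":0},{"dx":0.001,"dy":0,"dz":0.0002,"rx":0,"ry":0,"rz":0,"hand":0},{"dx":0,"dy":0,"dz":0,"rx":0,"ry":0,"rz":0,"hand":0}]' >/dev/null;python3 st.py -1
```

```text
t 16.07 board xyz rel axis mm [-0.2 -0.7 38.9] F board [-1.57 -0.06  2.27] yaw -8.900128663092577 tz [ 3.e-04 -2.e-04 -1.e+00] 0.00011223058348550804
   th 0.394 r 40.0 Fn -2.33 torque -0.093
```

```bash
python3 -m pendant '[{"dx":0.001,"dy":0,"dz":0.0003,"rx":0,"ry":0,"rz":0,"hand":0},{"dx":0.001,"dy":0,"dz":0.0003,"rx":0,"ry":0,"rz":0,"hand":0},{"dx":0,"dy":0,"dz":0,"rx":0,"ry":0,"rz":0,"hand":0}]' >/dev/null;python3 st.py -1
```

```text
t 16.32 board xyz rel axis mm [ 1.9 -0.7 38.3] F board [-0.2  -0.58  1.1 ] yaw -8.897551693671275 tz [ 5.e-04 -3.e-04 -1.e+00] -0.00021795833610631244
   th 0.448 r 40.1 Fn -0.65 torque -0.026
```

```bash
python3 -m pendant '[{"dx":0.001,"dy":0,"dz":0.0003,"rx":0,"ry":0,"rz":0,"hand":0},{"dx":0.001,"dy":0,"dz":0.0003,"rx":0,"ry":0,"rz":0,"hand":0},{"dx":0,"dy":0,"dz":0,"rx":0,"ry":0,"rz":0,"hand":0}]' >/dev/null;python3 st.py -1
```

```text
t 16.57 board xyz rel axis mm [ 3.8 -0.7 37.7] F board [-1.72 -1.02  2.97] yaw -8.897477153916379 tz [ 3.e-04 -2.e-04 -1.e+00] 3.3135903466487015e-05
   th 0.498 r 40.2 Fn -2.93 torque -0.118
```

```bash
python3 -m pendant '[{"dx":0.001,"dy":0,"dz":0.0003,"rx":0,"ry":0,"rz":0,"hand":0},{"dx":0.001,"dy":0,"dz":0.0003,"rx":0,"ry":0,"rz":0,"hand":0},{"dx":0,"dy":0,"dz":0,"rx":0,"ry":0,"rz":0,"hand":0}]' >/dev/null;python3 st.py -1
```

```text
t 16.82 board xyz rel axis mm [ 5.7 -0.7 37. ] F board [-1.03  0.09  1.13] yaw -8.895110493715448 tz [ 1.e-04 -1.e-04 -1.e+00] -4.1422668540349e-05
   th 0.547 r 40.3 Fn -1.46 torque -0.059
```

```bash
python3 -m pendant '[{"dx":0.001,"dy":0,"dz":0.0003,"rx":0,"ry":0,"rz":0,"hand":0},{"dx":0,"dy":0,"dz":0,"rx":0,"ry":0,"rz":0,"hand":0}]' >/dev/null;python3 st.py -1
```

```text
t 16.98 board xyz rel axis mm [ 6.6 -0.6 36.7] F board [-1.74 -0.59  0.66] yaw -8.893190002708902 tz [-1.e-04 -1.e-04 -1.e+00] -0.00023596834705539855
   th 0.570 r 40.4 Fn -1.82 torque -0.074
```

```bash
python3 -m pendant '[{"dx":0.0008,"dy":0,"dz":0.0004,"rx":0,"ry":0,"rz":0,"hand":0},{"dx":0,"dy":0,"dz":0,"rx":0,"ry":0,"rz":0,"hand":0}]' >/dev/null;python3 st.py -1
```

```text
t 17.15 board xyz rel axis mm [ 7.4 -0.6 36.3] F board [-1.88 -1.14  2.58] yaw -8.897595342932208 tz [ 0.e+00 -1.e-04 -1.e+00] -6.539613170486884e-05
   th 0.592 r 40.4 Fn -3.00 torque -0.121
```

```bash
python3 -m pendant '[{"dx":0.0008,"dy":0,"dz":0.0004,"rx":0,"ry":0,"rz":0,"hand":0},{"dx":0,"dy":0,"dz":0,"rx":0,"ry":0,"rz":0,"hand":0}]' >/dev/null;python3 st.py -1
```

```text
t 17.32 board xyz rel axis mm [ 8.2 -0.6 35.9] F board [-1.4  -1.23  2.04] yaw -8.899659126842355 tz [ 1.e-04 -1.e-04 -1.e+00] -1.877188148163053e-05
   th 0.614 r 40.5 Fn -2.32 torque -0.094
```

```bash
python3 -m pendant '[{"dx":0.0008,"dy":0,"dz":0.0004,"rx":0,"ry":0,"rz":0,"hand":0},{"dx":0,"dy":0,"dz":0,"rx":0,"ry":0,"rz":0,"hand":0}]' >/dev/null;python3 st.py -1
```

```text
t 17.48 board xyz rel axis mm [ 9.  -0.7 35.6] F board [-1.31 -1.17  1.4 ] yaw -8.899628286651158 tz [ 2.e-04 -2.e-04 -1.e+00] -0.00037762785053156684
   th 0.636 r 40.5 Fn -1.89 torque -0.076
```

```bash
python3 -m pendant '[{"dx":0.0008,"dy":0,"dz":0.0004,"rx":0,"ry":0,"rz":0,"hand":0},{"dx":0,"dy":0,"dz":0,"rx":0,"ry":0,"rz":0,"hand":0}]' >/dev/null;python3 st.py -1
```

```text
t 17.65 board xyz rel axis mm [ 9.9 -0.7 35.2] F board [-1.5  -0.52  1.8 ] yaw -8.898889289355159 tz [ 2.e-04 -2.e-04 -1.e+00] -2.9227576356619538e-05
   th 0.658 r 40.6 Fn -2.29 torque -0.093
```

```bash
python3 -m pendant '[{"dx":0.0008,"dy":0,"dz":0.0004,"rx":0,"ry":0,"rz":0,"hand":0},{"dx":0,"dy":0,"dz":0,"rx":0,"ry":0,"rz":0,"hand":0}]' >/dev/null;python3 st.py -1
```

```text
t 17.82 board xyz rel axis mm [10.3 -0.7 34.9] F board [-3.05 -1.15  3.98] yaw -8.891728351333311 tz [-5.e-04 -2.e-04 -1.e+00] 7.698865657856057e-05
   th 0.671 r 40.6 Fn -4.86 torque -0.197
```

```bash
python3 -m pendant '[{"dx":0.0006,"dy":0,"dz":0.0004,"rx":0,"ry":0,"rz":0,"hand":0},{"dx":0,"dy":0,"dz":0,"rx":0,"ry":0,"rz":0,"hand":0}]' >/dev/null;python3 st.py -1
```

```text
t 17.98 board xyz rel axis mm [10.5 -0.7 34.8] F board [-4.34 -0.54  4.91] yaw -8.8822837443944 tz [-1.3e-03 -1.0e-04 -1.0e+00] 0.00014804160702682666
   th 0.675 r 40.6 Fn -6.46 torque -0.262
```

Stop reached. One more firm nudge, then I'll retreat along the lever's normal and look.

```bash
python3 -m pendant '[{"dx":0.0007,"dy":0,"dz":0.0004,"rx":0,"ry":0,"rz":0,"hand":0},{"dx":0,"dy":0,"dz":0,"rx":0,"ry":0,"rz":0,"hand":0},{"dx":0,"dy":0,"dz":0,"rx":0,"ry":0,"rz":0,"hand":0}]' >/dev/null;python3 st.py -1; python3 -m pendant '[{"dx":-0.002,"dy":0,"dz":-0.0015,"rx":0,"ry":0,"rz":0,"hand":0},{"dx":-0.005,"dy":0,"dz":-0.004,"rx":0,"ry":0,"rz":0,"hand":0},{"dx":-0.015,"dy":0,"dz":-0.01,"rx":0,"ry":0,"rz":0,"hand":0},{"dx":-0.025,"dy":0,"dz":-0.025,"rx":0,"ry":0,"rz":0,"hand":0},{"dx":-0.03,"dy":0,"dz":-0.025,"rx":0,"ry":0,"rz":0,"hand":0},{"dx":-0.03,"dy":0,"dz":-0.025,"rx":0,"ry":0,"rz":0,"hand":0},{"dx":-0.03,"dy":0,"dz":-0.02,"rx":0,"ry":0,"rz":0,"hand":0},{"dx":-0.02,"dy":0,"dz":0,"rx":0,"ry":0,"rz":0,"hand":0},{"dx":0,"dy":0,"dz":0,"rx":0,"ry":0,"rz":0,"hand":0},{"dx":0,"dy":0,"dz":0,"rx":0,"ry":0,"rz":0,"hand":0}]' > /dev/null; python3 st.py; python3 - <<'E'
from h import *
out=[]
for n,(u,v) in{'side':(150,170),'top':(235,150)}.items():
    im,_=grab(n,n+'4'); out.append(cv2.resize(im['frame'][v:v+130,u:u+130,::-1],None,fx=3,fy=3,interpolation=cv2.INTER_CUBIC))
cv2.imwrite('pics/z4.png',np.hstack(out))
E
```

```text
t 18.23 board xyz rel axis mm [10.6 -0.7 34.7] F board [-5.6  -0.52  8.31] yaw -8.88089617626965 tz [-0.0022 -0.     -1.    ] 8.573436283412249e-05
   th 0.680 r 40.6 Fn -9.58 torque -0.389
t 19.07 board xyz rel axis mm [-145.4   -0.9  145. ] F board [ 0.17 -0.43  0.15] yaw -8.98291729907661 tz [ 2.e-03 -7.e-04 -1.e+00] 0.0002160627763755941
   th -0.847 r 213.2 Fn 0.22 torque 0.048
```

View pics/z4.png

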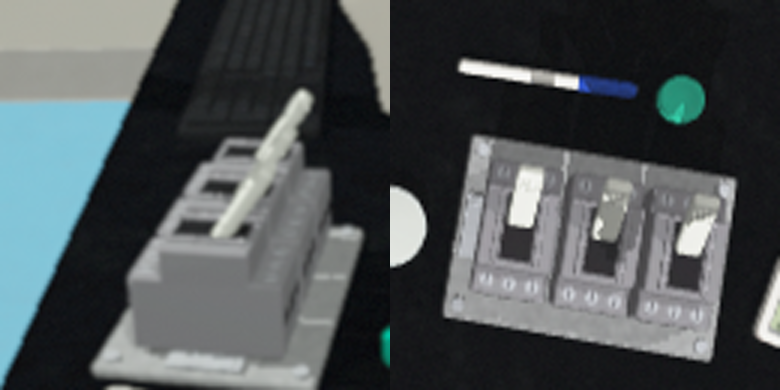

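All three levers now lean ON and line up in both views: (525,195), (610,210) and (698,230) in the top crop. The loose objects look undisturbed, and the robot is clear.

```bash
python3 -c "
from rig import manip; print(manip.sign_off())"
```

```text
the job is handed in; nothing more can be done
None
```

The tripped (middle) switch is reset and handed in: I pushed its lever to the OFF stop, felt as about 12 N with no further movement, then threw it to the ON stop. The last pictures show all three levers at ON and nothing visibly moved. The highest force I read on the lever was about 12 N, and the run took about 19 s.

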